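# Slacken the recessed clamp screw of a food guard

## Task

Take the T-handled hex key out of its wooden block, put it into the deep hole of the food guard's metal foot and, pressing only lightly, turn it until it drops into the screw's hidden six-sided socket. Then slacken the screw anticlockwise (seen from above) until it comes up against its stop, without straining it, and leave the key standing in the screw. Leave the other things on the table where they are.

Things in the scene. Friction and masses are not known exactly. Their poses are not given: they have to be found in the camera images.
- key_handle (a point): Centre of the key's black crossbar. The crossbar is 90 mm long (x axis of this point), 18 mm thick (y) and 22 mm tall (z, up); the steel hexagonal shaft runs 110 mm straight down from the middle of its underside. Whole key 0.3 kg. It starts upright, standing loosely in the block's hole; lift it 45 mm to clear the block.
- key_tip (a point): Middle of the shaft's lower end, 121 mm below the centre of the crossbar. The hexagon is 17 mm across flats (19.6 mm across corners), with two opposite corners in line with the crossbar; its end is chamfered by 0.5 mm.
- block: Fixed dark wooden block, 70 x 70 x 50 mm tall; origin at the middle of its underside. A round hole of 22 mm, 40 mm deep, in the middle of its top holds the key.
- mouth (a point): Centre of the mouth of the upright hole in the guard's fixed metal foot, 54 mm above the table; z up. A funnel 33 mm wide at the mouth, 20.8 mm wide from 8 mm depth on. The screw's flat top lies 18 mm below the mouth: a misaligned key stops there and must not be forced: keep the push under about 15 N. A seated tip stands 30 mm below the mouth. If it catches 2 to 5 mm into the screw and drags it round, it is just past the fit: turn back a little.
- foot: The guard's fixed metal foot; origin under the hole's axis, z up. Clamp block round the hole 80 x 80 mm, 46 mm tall. Along its -y axis stand a post (56 mm wide at its foot, 0.33 m tall, its axis 150 mm from the hole's) and beyond it a clear upright panel.
- screw (a joint): Turn of the clamp screw in rad, growing anticlockwise seen from above; starts at 1.3 to 1.6, firm stop at 2.2. It turns stiffly (0.12 N m) and stays where left; over about 0.7 N m strains the stop. Its six-sided socket is 17.6 mm across flats and 12 mm deep; how the flats lie is unknown and no reading gives it. It repeats every 60 degrees and takes the key within about 4 degrees.
- shaker: Bystander: steel shaker, 38 mm wide, 70 mm tall; origin under its middle.
- dip_bowl: Bystander: white dip bowl, 72 mm wide, 40 mm tall; origin under its middle.
- sauce_bottle: Bystander: brown sauce bottle, 60 mm wide, 160 mm tall; origin under its middle.
- spatula: Bystander: spatula lying flat; origin under its middle.
- cup: Bystander: paper cup, 72 mm wide, 90 mm tall; origin under its middle.
- spice_jar: Bystander: glass jar, 50 mm wide, 80 mm tall; origin under its middle.
- lid_knob_box: Bystander: small cardboard box, 70 x 50 x 35 mm; origin under its middle.
- key: The whole key; origin at the middle of its lower end (the tip), z up along the shaft, x along the crossbar. While it is only partly caught it can drag the screw round; the screw must not get to its stop before the key is fully home, so it is safer to feel for the socket turning clockwise.
Things that resemble listed ones, but are neither listed nor needed, are in the scene too. Of the things like the key, leave any that is turquoise; of the rest the smaller one is meant.

How it is judged (in metres and radians):
On the way, in this order (a step that is already met when the one before it is completed fails the run):
1. the key has dropped into the screw's socket (z of key_tip in the frame of mouth below -0.0275 m and horizontal distance between key_tip and mouth below 0.004 m and angle between key_tip's own z axis and vertical below 0.12 rad), for 0.2 s.
2. with the key in the socket, the screw is turned anticlockwise to its stop (all of step 1 and value of joint screw above 2.1 rad), for 0.2 s.
At the end, for the whole second after the job is handed in: The key stands at rest in the screw's socket (tip at least 27.5 mm below the mouth, within 4 mm of its axis, leaning less than 0.12 rad), released, and the screw is within 0.1 rad of its stop at 2.2 rad (all of step 2 and linear speed of key below 0.02 m/s); the robot touches nothing.
It fails at once if a bystander is shifted by more than 30 mm (distance of any of shaker, dip_bowl, sauce_bottle, spatula, cup, spice_jar, lid_knob_box from where it was at the start of the episode above 0.03 m).
It fails at once if the key is pressed hard on the screw's top before it has dropped in (contact force between key and screw above 22 N and z of key_tip in the frame of mouth above -0.0195 m).
It fails at once if the key is forced while only part of the way into the socket (all contacts added up) (contact force between key and screw above 40 N and z of key_tip in the frame of mouth above -0.0275 m).
It fails at once if the screw is strained with the key (all contacts added up) (contact force between key and screw above 180 N).
It also fails if it takes over 54 s, if anything falls off the work surface, if the arm or the gripper's body presses on something with over 40 N, if the wrist force passes 120 N, or if a joint passes its speed limit or range.

## Robot

A 6-joint arm with a two-finger parallel gripper is mounted at the origin on the work surface. World frame = base frame: x ahead of the robot, y to its left, z up, the work surface at z = 0. Lengths are in mm, angles in rad, forces in N, time in s.
With the tool pointing down it reaches from about 250 to 775 mm from the base axis. Payload 4 kg.
Tool frame: the origin (TCP) lies on the centre line of the jaws, within the pads' length; the fingertips stand 19 mm ahead of it and the grasp point (between the pads) is the TCP (arm.finger_overhang is the distance from the TCP to the fingertips, in mm); z points along the fingers, y is the line along which they close (so a half turn about z gives the same grasp; the last joint's range is limited). The gripper opens to 85 mm and grips with 20 to 120 N. Pads are 22 mm wide; open, the fingers measure 114 mm over their backs; the gripper's body (76 mm by 85 mm) begins 54 mm behind the grasp point. The pads swing forward as they close: fully open they stand 13 mm farther back than shut.
Start: joints at [1.125, 0.087, 1.371, -0, 1.684, -0.103], TCP at [184.878, 518.012, 250.341] pointing down, gripper open.
Joint ranges: [-3.1, 3.1], [-0.76, 2.03], [0.27, 2.55], [-1.08, 4.22], [0.17, 2.65], [-2.57, 2.57]. Speed limits (rad/s): [2.79, 2.79, 3.14, 3.14, 3.14, 3.14].

## Interface

Orientations are given as a unit quaternion [w, x, y, z].
In Python, from cell import arm gives the robot as it stands.
- The arm moves only by the tool move_arm, never from a script. Its argument "steps" is a list of rows, each a list of 6 numbers: the shift along the tool's x, y, z in m, then the turn, a rotation vector about the tool's x, y, z in rad. A call has 1 to 20 rows; each row shifts and turns the commanded pose from where the row before left it, along the tool's axes as they then stand; what a row does not reach is not made up. A row lasts 1/10 s, in which the tool goes at most 50 mm and 8.59 degrees, less where a joint would pass 70% of its speed; a pose out of reach is approached as far as the arm can. A call is refused whole if a number of a shift passes 0.05 or a number of a turn 0.15, either way. A call with a gripper value outside its range is refused whole. "fingers" is the finger opening in m, from 0 to 0.0854, set as the call begins (left out, the last holds). The fingers move at their own pace and stop on an object; "squeeze" is the grip in N (left out, the last holds). Time passes only in rows, so rows that do not move let the fingers close. It gives the time, the measured TCP pose, the force, the opening and the grip force at its end, in the units of the state.
- arm.get_obs(): the state, without advancing time (a new reading comes with each control period).
- arm.read_camera(name): name is "side" or "top" or "wrist"; returns a dict with "image" (480x640x3 uint8, red, green, blue), "range_z" (480x640 float32, mm along the optical axis (not along the pixel's ray), 0 where there is no reading), "fx", "fy", "cx", "cy" (pixels), "R" (3x3) and "t" (3): a world point X has camera coordinates R X + t. Camera axes: x right, y down, z forward; pixel columns grow to the right and rows downward; lengths in mm; the calibration is good to about 2 mm. The wrist camera is an equidistant fisheye: a pixel r from the principal point sees the ray r / f radians off the axis. A picture is of the moment at which its call begins.
- arm.hand_in(): hands the job in; it is judged then, once.
Trained networks look in a picture, given as the dict that the camera call returned (one of the last four; its "shot" number tells which), for a name from the list of things; names that differ only in an ending like _2 or _b are one class to them, and where a whole thing is asked for, a point or a joint stands for the part that bears it (a point fixed in the world has none). Each returns a list of dicts, best first, with "conf" (0 to 1); they miss things now and then, are a little off and sometimes report something else, mostly with a low value. They report only what shows in the picture. A call takes as long as a camera call. They do not tell look-alikes from the thing itself.
- arm.look_for(picture, label): "box" ([left, top, width, height] in pixels, round what is visible of it).
- arm.masks_of(picture, label): "mask" (480x640 bool, what is visible of it) and "box" ([left, top, width, height] in pixels, round what is visible of it).
The state is a dict: "time": time; "q": joint angles; "qd": joint speeds; "joint_torque": joint torques, N m; "position": TCP position; "eef_rot": TCP orientation; "force": force on the tool from outside, world axes, zero at the start; "wrist_torque": the same for the moment, N m; "opening": opening from 0.0 (shut) to 1.0 (fully open); "grasp_force": force on a finger pad.
Only numpy, scipy, OpenCV 4.12 (cv2) and the standard library are available. Lean on these libraries where they do the work, as an engineer would, in place of code of your own. Each camera call takes 0.05 s, during which the arm holds its last target. There are 200 camera calls.

## Working session

There is one attempt and no reset: what is moved stays moved. The work goes in short steps, Python scripts to look and compute and a tool call to move; the robot and the scene stay as the last step left them, time stands still between calls to the robot, and variables do not carry over. Pictures are saved under pics/ and viewed, at most 10 in all, crops included, and the job is handed in when it is done.

Besides the shell and the picture viewer there is one more tool, called after "Request:" as name(argument=value, ...), one argument or row to a line, values as JSON. move_arm: Moves the arm, as the interface text tells. Its arguments: {"type":"object","properties":{"steps":{"type":"array","items":{"type":"array","items":{"type":"number"}}},"fingers":{"type":"number"},"squeeze":{"type":"number"}},"required":["steps"]}

```bash
ls; mkdir -p pics
cat > h.py <<'E'
import numpy as np, cv2
from cell import arm
def world(p,u,v,z=None):
    R=np.array(p["R"]);t=np.array(p["t"])
    d=np.array([(u-p["cx"])/p["fx"],(v-p["cy"])/p["fy"],1.])
    c=-R.T@t; w=R.T@d
    s=(z-c[2])/w[2] if z is not None else p["range_z"][int(round(v)),int(round(u))]
    return c+s*w
def save(p,n): cv2.imwrite("pics/"+n,cv2.cvtColor(p["image"],cv2.COLOR_RGB2BGR))
E
python3 - <<'E'
from h import *
for n in("top","side"):
    p=arm.read_camera(n); save(p,n+"0.png")
    print(n,p["fx"],p["cx"],p["cy"],(-np.array(p["R"]).T@p["t"]).round())
    for l in("key_handle","block","foot","shaker","dip_bowl","sauce_bottle","spatula","cup","spice_jar","lid_knob_box"):
        for d in arm.look_for(p,l)[:4]:
            b=d["box"]; u,v=b[0]+b[2]/2,b[1]+b[3]/2
            print(l,round(d["conf"],2),np.round(b),world(p,u,v).round())
print(arm.get_obs())
E
```

```text
pics
top 474.8066532990576 324.36696765726464 239.94336378197738 [ 317.  -10. 1168.]
key_handle 0.92 [127. 190.  48.  51.] [538. 354. 172.]
key_handle 0.71 [215. 284.  40.  24.] [366. 178. 133.]
key_handle 0.7 [212. 207.  21.  40.] [517. 206. 144.]
block 0.95 [212. 217.  39.  40.] [510. 203.  56.]
block 0.72 [208. 213.  27.  33.] [510. 208. 142.]
block 0.42 [374. 169. 264.  63.] [ 561. -411.  169.]
foot 0.63 [372. 163. 264.  71.] [ 563. -401.  181.]
shaker 0.79 [288. 207.  19.  17.] [557.  45.  67.]
dip_bowl 0.86 [286. 258.  30.  28.] [428.  42.   6.]
spatula 0.59 [416. 277. 100.  93.] [ 296. -354.   18.]
cup 0.86 [263. 128.  33.  37.] [750.  93.   6.]
spice_jar 0.79 [169. 266.  34.  19.] [418. 301.  81.]
lid_knob_box 0.6 [322. 138.  22.  36.] [714. -42.  32.]
lid_knob_box 0.46 [374. 168. 264.  64.] [ 562. -410.  169.]
side 463.6037512647373 323.7262865867917 246.11484199531938 [ 259. -918.  718.]
key_handle 0.75 [289. 194.  28.  38.] [514. 196.  99.]
key_handle 0.65 [278. 163.  38.  52.] [539. 361.  96.]
block 0.82 [288. 224.  34.  27.] [511. 166.  39.]
foot 0.55 [350. 225. 151. 242
[... 510 characters left out ...]
, 'q': array([ 1.12489742e+00,  8.71923466e-02,  1.37069488e+00, -1.84120896e-05,
        1.68359433e+00, -1.03102748e-01]), 'qd': array([-1.00765381e-03, -5.62234328e-05,  4.26868007e-04, -7.96310374e-04,
       -1.37181621e-04, -1.58512530e-03]), 'joint_torque': array([-5.65705204e-05, -3.51727796e+01, -3.13469017e+01, -8.88019736e-05,
       -4.45362377e-05,  1.20575283e-07]), 'position': array([184.88525909, 518.01119648, 250.34766343]), 'eef_rot': array([2.38623657e-05, 1.70561129e-01, 9.85347095e-01, 5.09893005e-05]), 'force': array([ 0.38206584, -0.22990948,  0.35610433]), 'wrist_torque': array([-0.0441518 , -0.01185904, -0.00966531]), 'grasp_force': 0.0, 'opening': 1.001664507660246}
```

View pics/top0.png

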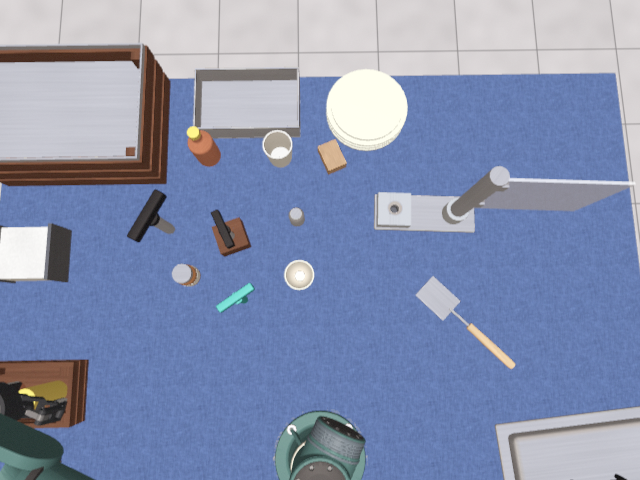

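View pics/side0.png

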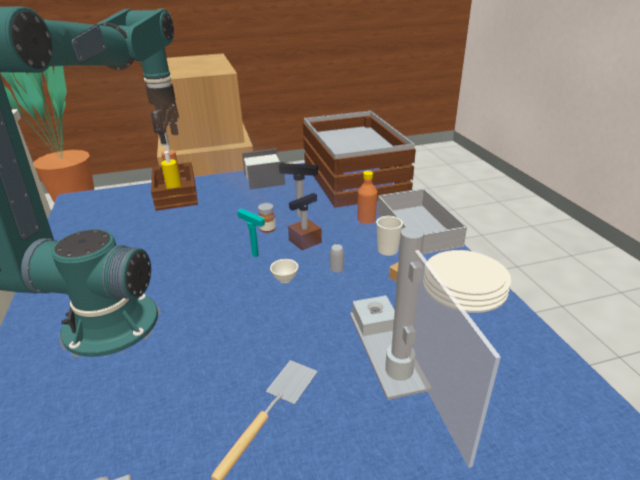

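The key could be taken for the large black one (top 150,215), the turquoise one (235,298) or the small black one in the block (222,230). Turquoise is out and the small black one in the block is meant. I'll check it in a crop and measure it.

Run:
```python
from h import *
p=arm.read_camera("top")
im=cv2.cvtColor(p["image"],cv2.COLOR_RGB2BGR)
a=cv2.resize(im[185:275,110:270],None,fx=4.5,fy=4.5)[:, :720]; b=cv2.resize(im[180:240,360:520],None,fx=4.5,fy=4.5)
cv2.imwrite("pics/crop.png",cv2.resize(np.vstack([a,b]),(700,650))[:600] if 0 else cv2.resize(np.vstack([a,b]),(640,600)))
R=np.array(p["R"]);t=np.array(p["t"])
V,U=np.mgrid[0:480,0:640]; Z=p["range_z"]
C=np.stack([(U-p["cx"])/p["fx"]*Z,(V-p["cy"])/p["fy"]*Z,Z],-1)
W=(C-t)@R
def reg(u0,u1,v0,v1,z0,z1):
    m=np.zeros(Z.shape,bool); m[v0:v1,u0:u1]=1
    m&=(W[...,2]>z0)&(W[...,2]<z1)&(Z>0); return m
def rect(m,name):
    P=W[m]; r=cv2.minAreaRect(P[:,:2].astype(np.float32)); print(name,m.sum(),np.round(r[0],1),np.round(r[1],1),round(r[2],1),"z",np.median(P[:,2]).round(1))
rect(reg(200,245,195,255,128,155),"bar"); rect(reg(200,260,205,265,42,60),"block")
rect(reg(115,185,180,245,150,200),"bigbar")
rect(reg(365,420,185,235,40,60),"foot")
m=reg(385,407,197,220,-20,42); print("hole",m.sum(),W[m].mean(0).round(1))
rect(reg(430,520,160,225,290,350),"post")
g=cv2.cvtColor(im,cv2.COLOR_BGR2GRAY)
print(W[190:228:2,372:416:2,2].round().astype(int))
```

```text
bar 356 [515.6 208.6] [90.3 18.3] 25.1 z 141.3
block 599 [515.9 208.8] [72.1 70.6] 19.1 z 49.9
bigbar 800 [541.6 366. ] [ 24.8 118.1] 62.0 z 173.0
foot 1020 [ 576.1 -187.6] [79.  81.6] 88.0 z 46.1
hole 74 [ 577.7 -191.    31.7]
post 568 [ 562.1 -350.7] [67.3 37.6] 65.7 z 329.5
[[  -3    0    3   -2    3   -1   -3    1   -1    0    1    0    2   -2
    -2   -4   -2   -6   -2   -1   -1    3]
 [  -3    4   -2   41   43   45   46   43   47   45   44   47   45   39
    -3    1   -2    1    1    2   -2   -2]
 [  -2    1   13   48   41   47   44   45   47   46   44   46   49   42
    45   43   43   43   47   46   -2    1]
 [  -1    6   13   45   45   47   45   47   43   40   45   48   45   49
    46   45   47   44   45   47   11   13]
 [  -2    3   14   47   48   48   48   48   49   49   44   44   41   45
    43   51   48   46   46   45    9   14]
 [   0    5    8   46   45   44   44   47   43   41   52   52   54   46
    42   42   42   47   46   47   13   15]
 [   0    7   12   50   44   47   44   44   44   54   52   49   51   54
    52   45   49   47   48   43   11   10]
 [  -1    8    9 
[... 663 characters left out ...]
 14   11]
 [  -1    5   14   48   45   46   44   50   41   45   47   47   44   46
    44   47   45   49   46   43   14   17]
 [  -3    6   13   44   44   46   47   45   47   45   44   47   51   46
    42   44   44   41   45   48   10   12]
 [1168    9   11   47   45   46   45   46   44   45   47   49   47   44
    46   50   47   45   47   45   10   13]
 [   5    8   12   45   47   43   45   47   48   47   44   45   50   47
    48   47   45   44   46   46   12   11]
 [   3    8   15   40   43   39   45   43   40   49   45   49   45   45
    46   47   44   46   47   47   12   10]
 [   1    9   14   12   10   17   19   22   19   17   22   21   25   26
    24   28   25   27   31   14   13   11]]
```

View pics/crop.png

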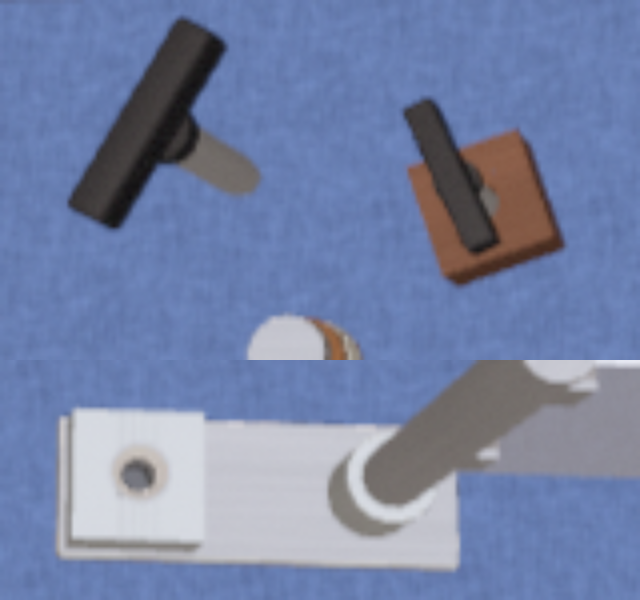

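The crop shows the small black key in the block, bar centre at about pixel (450,172). The bar measures 90x18 mm with its top at z=141, all as described. The hole is at (137,475), which puts the mouth near (576,-188).

Request:
move_arm(
  steps=[
    [-0.0346,-0.015,0,0,0,0],
    [-0.0346,-0.015,0,0,0,0],
    [-0.0346,-0.015,0,0,0,0],
    [-0.0346,-0.015,0,0,0,0],
    [-0.0346,-0.015,0,0,0,0],
    [-0.0346,-0.015,0,0,0,0],
    [-0.0346,-0.015,0,0,0,0],
    [-0.0346,-0.015,0,0,0,0],
    [-0.0346,-0.015,0,0,0,0],
    [-0.0346,-0.015,0,0,0,0],
    [-0.0346,-0.015,0,0,0,0],
    [-0.0346,-0.015,0,0,0,0],
    [0,0,0,0,0,-0.13],
    [0,0,0,0,0,-0.13],
    [0,0,0,0,0,-0.13],
    [0,0,0,0,0,-0.13],
    [0,0,0,0,0,-0.13],
    [0,0,0,0,0,-0.13],
  ],
  fingers=0.06,
  squeeze=40,
)

```text
time: 2.95
position: [515.4, 208.9, 250.3]
eef_rot: [0.0, -0.219, 0.976, 0.0]
force: [0.4, -0.5, -0.4]
opening: 0.702
grasp_force: 0.0
```

Request:
move_arm(
  steps=[
    [0,0,0.024,0,0,0],
    [0,0,0.024,0,0,0],
    [0,0,0.024,0,0,0],
    [0,0,0.024,0,0,0],
    [0,0,0.021,0,0,0],
    [0,0,0,0,0,0],
    [0,0,0,0,0,0],
  ],
)

```text
time: 3.65
position: [515.4, 208.9, 133.5]
eef_rot: [-0.0, -0.217, 0.976, 0.0]
force: [1.0, -0.7, 0.8]
opening: 0.701
grasp_force: 0.0
```

Request:
move_arm(
  steps=[
    [0,0,0,0,0,0],
    [0,0,0,0,0,0],
    [0,0,0,0,0,0],
    [0,0,0,0,0,0],
    [0,0,0,0,0,0],
    [0,0,0,0,0,0],
    [0,0,0,0,0,0],
    [0,0,0,0,0,0],
  ],
  fingers=0,
  squeeze=40,
)

```text
time: 4.45
position: [516.3, 209.1, 134.9]
eef_rot: [0.001, -0.217, 0.976, 0.0]
force: [0.1, -0.4, 5.6]
opening: 0.202
grasp_force: 40.2
```

Request:
move_arm(
  steps=[
    [0,0,-0.015,0,0,0],
    [0,0,-0.025,0,0,0],
    [0,0,-0.025,0,0,0],
    [0,0,-0.025,0,0,0],
    [0,0,-0.025,0,0,0],
    [0,0,0,0,0,0],
    [0,0,0,0,0,0],
  ],
)

```text
time: 5.15
position: [515.1, 208.9, 247.6]
eef_rot: [-0.001, -0.217, 0.976, 0.0]
force: [-0.0, -0.6, -4.6]
opening: 0.198
grasp_force: 39.7
```

Run:
```python
from h import *
o=arm.get_obs(); print(o["position"],o["q"],o["force"],o["eef_rot"],o["wrist_torque"],o["opening"])
p=arm.read_camera("side"); w=arm.read_camera("wrist")
im=p["image"][:,:,::-1]; wm=w["image"][:,:,::-1]
cv2.imwrite("pics/lift.png",np.hstack([cv2.resize(im[120:270,230:380],(400,400)),cv2.resize(wm,(400,300)).copy() if 0 else cv2.copyMakeBorder(cv2.resize(wm,(400,300)),0,100,0,0,0)]))
```

```text
[515.05658766 208.89808052 247.61069984] [ 2.83173548e-01  1.01448984e-01  1.36064067e+00  2.28448381e-04
  1.68060434e+00 -1.72490384e+00] [-0.00632708 -0.58507288 -4.61376022] [-5.56848267e-04 -2.16914843e-01  9.76190368e-01  7.77948816e-05] [-0.00582322 -0.03049297  0.020488  ] 0.19795606992805195
```

View pics/lift.png

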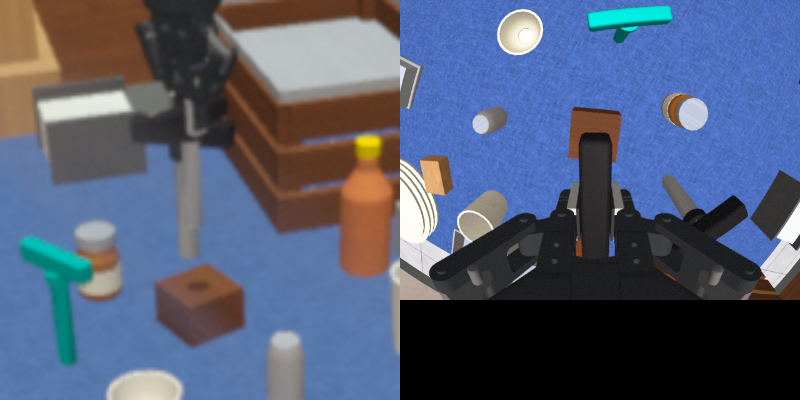

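The side view shows the key hanging upright and clear of the block. The wrist view shows the bar centred between the pads. Next I carry it over the foot and turn it clockwise.

Request:
move_arm(
  steps=[
    [0.0113,-0.0385,0,0,0,0],
    [0.0113,-0.0385,0,0,0,0],
    [0.0113,-0.0385,0,0,0,0],
    [0.0113,-0.0385,0,0,0,0],
    [0.0113,-0.0385,0,0,0,0],
    [0.0113,-0.0385,0,0,0,0],
    [0.0113,-0.0385,0,0,0,0],
    [0.0113,-0.0385,0,0,0,0],
    [0.0113,-0.0385,0,0,0,0],
    [0.0113,-0.0385,0,0,0,0],
    [0,0,0,0,0,0.14],
    [0,0,0,0,0,0.14],
    [0,0,0,0,0,0.14],
    [0,0,0,0,0,0.14],
    [0,0,0,0,0,0.14],
    [0,0,0,0,0,0.14],
    [0,0,0,0,0,0.14],
    [0,0,0,0,0,0.14],
    [0,0,0,0,0,0.14],
    [0,0,0,0,0,0.14],
  ],
)

```text
time: 7.25
position: [575.2, -187.3, 245.4]
eef_rot: [-0.003, 0.466, 0.885, -0.0]
force: [0.4, 0.5, -3.4]
opening: 0.199
grasp_force: 40.4
```

Run:
```python
from h import *
o=arm.get_obs(); print(o["position"],o["q"],o["force"],o["eef_rot"],o["wrist_torque"],o["opening"])
p=arm.read_camera("side"); q=arm.read_camera("top")
cv2.imwrite("pics/over.png",np.hstack([cv2.resize(p["image"][180:360,300:480,::-1],(400,400)),cv2.resize(q["image"][150:250,340:440,::-1],(400,400))]))
# shaft in side view: points with depth at z 140..220 near the hole
R=np.array(p["R"]);t=np.array(p["t"])
V,U=np.mgrid[0:480,0:640]; Z=p["range_z"]
W=(np.stack([(U-p["cx"])/p["fx"]*Z,(V-p["cy"])/p["fy"]*Z,Z],-1)-t)@R
for a,b in((125,150),(150,180),(180,215)):
    m=(Z>0)&(W[...,2]>a)&(W[...,2]<b)&(np.hypot(W[...,0]-576,W[...,1]+188)<40)
    print(a,b,m.sum(),np.median(W[m],0).round(1) if m.any() else"",W[m].min(0).round() if m.any() else "")
```

```text
[ 575.19154152 -187.31238337  245.4082896 ] [-4.08602445e-01  2.14462391e-01  1.23626673e+00  1.54856340e-04
  1.69595272e+00 -1.01078957e+00] [ 0.35196166  0.47354166 -3.38372037] [-2.54311353e-03  4.65583154e-01  8.85000478e-01 -1.15820173e-04] [ 0.00581422 -0.04461209 -0.04974507] 0.1990374320550007
125 150 84 [ 571.5 -195.4  137.4] [ 565. -199.  125.]
150 180 97 [ 571.2 -195.   165.6] [ 566. -199.  151.]
180 215 120 [ 571.8 -195.2  196.6] [ 565. -199.  180.]
```

View pics/over.png

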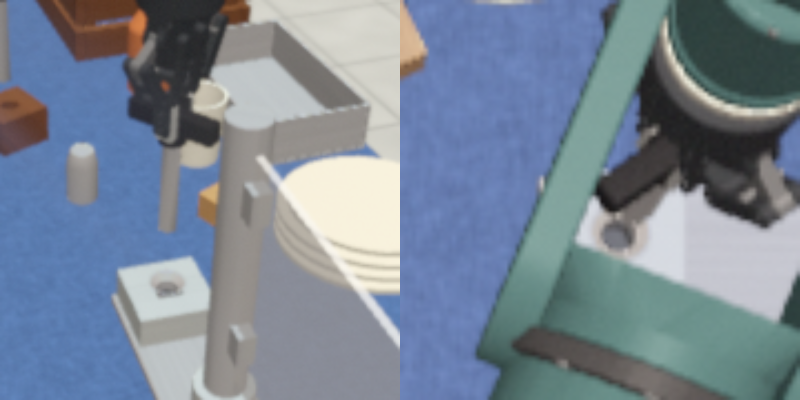

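The key hangs upright over the hole: the shaft axis measures about (575,-187.5) and the mouth (576,-187.6). I'll lower it into the funnel.

Request:
move_arm(
  steps=[
    [-0.0008,0.0006,0.012,0,0,0],
    [0,0,0.012,0,0,0],
    [0,0,0.012,0,0,0],
    [0,0,0.012,0,0,0],
    [0,0,0.012,0,0,0],
    [0,0,0.007,0,0,0],
    [0,0,0.003,0,0,0],
    [0,0,0,0,0,0],
    [0,0,0,0,0,0],
  ],
)

```text
time: 8.25
position: [577.4, -188.1, 179.0]
eef_rot: [0.001, 0.463, 0.886, 0.0]
force: [-0.1, -0.4, -3.9]
opening: 0.201
grasp_force: 40.3
```

Request:
move_arm(
  steps=[
    [0,0,0.003,0,0,0],
    [0,0,0.003,0,0,0],
    [0,0,0.003,0,0,0],
    [0,0,0.002,0,0,0],
    [0,0,0.001,0,0,0],
    [0,0,0,0,0,0],
    [0,0,0,0,0,0],
  ],
)

```text
time: 8.95
position: [577.0, -188.0, 166.3]
eef_rot: [0.0, 0.463, 0.886, 0.0]
force: [0.5, -1.0, -3.1]
opening: 0.2
grasp_force: 40.4
```

Request:
move_arm(
  steps=[
    [0,0,0.001,0,0,0],
    [0,0,0.001,0,0,0],
    [0,0,0.001,0,0,0],
    [0,0,0,0,0,0],
    [0,0,0,0,0,0],
  ],
)

```text
time: 9.45
position: [577.0, -188.0, 163.2]
eef_rot: [-0.0, 0.463, 0.886, 0.0]
force: [-0.8, 0.6, -3.9]
opening: 0.203
grasp_force: 40.4
```

Request:
move_arm(
  steps=[
    [0,0,0.001,0,0,0],
    [0,0,0.001,0,0,0],
    [0,0,0,0,0,0],
    [0,0,0,0,0,0],
  ],
)

```text
time: 9.85
position: [577.0, -188.0, 161.2]
eef_rot: [-0.0, 0.463, 0.886, 0.0]
force: [-0.4, -0.4, -3.3]
opening: 0.206
grasp_force: 40.4
```

Request:
move_arm(
  steps=[
    [0,0,0.001,0,0,0],
    [0,0,0,0,0,0],
    [0,0,0,0,0,0],
  ],
)

```text
time: 10.15
position: [577.1, -188.1, 160.6]
eef_rot: [0.0, 0.463, 0.886, 0.0]
force: [-0.5, 1.1, -1.9]
opening: 0.203
grasp_force: 40.6
```

Request:
move_arm(
  steps=[
    [0,0,0.001,0,0,0],
    [0,0,0,0,0,0],
    [0,0,0,0,0,0],
  ],
)

```text
time: 10.45
position: [577.2, -188.2, 160.2]
eef_rot: [0.001, 0.463, 0.886, 0.0]
force: [-1.4, -0.1, 2.1]
opening: 0.199
grasp_force: 41.1
```

Request:
move_arm(
  steps=[
    [0,0,0.0006,0,0,0],
    [0,0,0,0,0,0.05],
    [0,0,0,0,0,0.05],
    [0,0,0,0,0,0.05],
    [0,0,0,0,0,0],
  ],
)

```text
time: 10.95
position: [577.3, -188.3, 159.7]
eef_rot: [0.001, 0.528, 0.849, -0.0]
force: [-0.4, -0.2, 4.2]
opening: 0.203
grasp_force: 41.5
```

Request:
move_arm(
  steps=[
    [0,0,0,0,0,0.05],
    [0,0,0,0,0,0.05],
    [0,0,0,0,0,0.05],
    [0,0,0,0,0,0],
  ],
)

```text
time: 11.35
position: [577.5, -188.2, 160.2]
eef_rot: [0.001, 0.59, 0.807, 0.0]
force: [-2.0, 1.6, 6.5]
opening: 0.202
grasp_force: 41.7
```

Request:
move_arm(
  steps=[
    [0,0,0,0,0,0.05],
    [0,0,0,0,0,0.05],
    [0,0,0,0,0,0.05],
    [0,0,0,0,0,0],
  ],
)

```text
time: 11.75
position: [577.6, -188.1, 160.3]
eef_rot: [0.001, 0.649, 0.761, 0.001]
force: [-1.8, 0.8, 6.2]
opening: 0.205
grasp_force: 41.8
```

Request:
move_arm(
  steps=[
    [0,0,0,0,0,0.05],
    [0,0,0,0,0,0.05],
    [0,0,0,0,0,0.05],
    [0,0,0,0,0,0],
  ],
)

```text
time: 12.15
position: [577.5, -188.1, 160.2]
eef_rot: [0.001, 0.704, 0.71, 0.001]
force: [-1.2, 0.7, 5.9]
opening: 0.204
grasp_force: 41.7
```

Request:
move_arm(
  steps=[
    [0,0,0,0,0,0.05],
    [0,0,0,0,0,0.05],
    [0,0,0,0,0,0.05],
    [0,0,0,0,0,0],
  ],
)

```text
time: 12.55
position: [577.1, -188.3, 158.4]
eef_rot: [0.0, 0.755, 0.655, -0.0]
force: [0.5, -1.6, -0.6]
opening: 0.199
grasp_force: 40.8
```

Request:
move_arm(
  steps=[
    [0,0,0,0,0,0.05],
    [0,0,0,0,0,0.05],
    [0,0,0,0,0,0.05],
    [0,0,0,0,0,0],
  ],
)

```text
time: 12.95
position: [576.9, -188.2, 156.9]
eef_rot: [-0.0, 0.802, 0.597, -0.0]
force: [1.2, -1.6, -4.8]
opening: 0.204
grasp_force: 40.2
```

Request:
move_arm(
  steps=[
    [0,0,0.001,0,0,0],
    [0,0,0.001,0,0,0],
    [0,0,0,0,0,0],
  ],
)

```text
time: 13.25
position: [576.9, -188.1, 156.1]
eef_rot: [-0.0, 0.802, 0.597, -0.0]
force: [0.4, -1.5, -4.3]
opening: 0.201
grasp_force: 40.2
```

Run:
```python
from h import *
o=arm.get_obs(); print(o["position"],o["q"],o["force"],o["wrist_torque"])
```

```text
[ 576.88350765 -188.08135682  156.07861726] [-4.08508354e-01  2.48118587e-01  1.37352293e+00 -1.41653714e-04
  1.52052007e+00 -1.17178693e-01] [ 0.42410224 -1.52360551 -4.27289522] [-0.33496868 -0.21926549  0.04437126]
```

Request:
move_arm(
  steps=[
    [0,0,0.001,0,0,0],
    [0,0,0.001,0,0,0],
    [0,0,0,0,0,0],
  ],
)

```text
time: 13.55
position: [576.9, -188.1, 154.6]
eef_rot: [-0.0, 0.802, 0.597, -0.0]
force: [0.1, -1.4, -4.8]
opening: 0.204
grasp_force: 40.3
```

Request:
move_arm(
  steps=[
    [0,0,0.001,0,0,0],
    [0,0,0,0,0,0],
  ],
)

```text
time: 13.75
position: [577.0, -188.0, 153.6]
eef_rot: [-0.0, 0.802, 0.597, -0.0]
force: [0.3, -0.8, -3.5]
opening: 0.205
grasp_force: 40.4
```

Request:
move_arm(
  steps=[
    [0,0,0.001,0,0,0],
    [0,0,0.001,0,0,0],
    [0,0,0.001,0,0,0],
    [0,0,0,0,0,0],
  ],
)

```text
time: 14.15
position: [577.0, -188.0, 150.5]
eef_rot: [-0.0, 0.802, 0.597, 0.0]
force: [0.9, -1.4, -3.1]
opening: 0.205
grasp_force: 40.3
```

Request:
move_arm(
  steps=[
    [0,0,0.001,0,0,0],
    [0,0,0.001,0,0,0],
    [0,0,0,0,0,0],
  ],
)

```text
time: 14.45
position: [577.1, -188.1, 149.0]
eef_rot: [0.0, 0.802, 0.597, 0.0]
force: [0.4, -2.4, -0.7]
opening: 0.197
grasp_force: 40.7
```

Seated: the tip is about 12 mm below first contact, with little force. Now I slacken the screw anticlockwise and watch the torque.

Request:
move_arm(
  steps=[
    [0,0,0,0,0,-0.04],
    [0,0,0,0,0,-0.04],
    [0,0,0,0,0,-0.04],
    [0,0,0,0,0,-0.04],
    [0,0,0,0,0,-0.04],
    [0,0,0,0,0,-0.04],
    [0,0,0,0,0,-0.04],
    [0,0,0,0,0,-0.04],
    [0,0,0,0,0,0],
  ],
)

```text
time: 15.35
position: [577.0, -188.2, 149.0]
eef_rot: [0.0, 0.697, 0.717, -0.0]
force: [0.2, -1.7, -1.1]
opening: 0.205
grasp_force: 40.7
```

```bash
cat > s.py <<'E'
from h import *
o=arm.get_obs(); e=o["eef_rot"]; print(o["time"],o["position"].round(1),"yaw",2*np.arctan2(e[1],e[2]).round(3),o["force"].round(1),o["wrist_torque"].round(3))
E
python3 s.py
```

```text
15.35 [ 577.  -188.2  149. ] yaw 1.544 [ 0.2 -1.7 -1.1] [-0.458  0.052 -0.048]
```

Request:
move_arm(
  steps=[
    [0,0,0,0,0,-0.04],
    [0,0,0,0,0,-0.04],
    [0,0,0,0,0,-0.04],
    [0,0,0,0,0,-0.04],
    [0,0,0,0,0,-0.04],
  ],
)

```text
time: 15.85
position: [577.0, -188.1, 149.0]
eef_rot: [0.0, 0.622, 0.783, -0.0]
force: [-0.0, -1.9, -1.4]
opening: 0.197
grasp_force: 40.7
```

```bash
python3 s.py
```

```text
15.85 [ 577.  -188.1  149. ] yaw 1.342 [-0.  -1.9 -1.4] [-0.436  0.088 -0.119]
```

Request:
move_arm(
  steps=[
    [0,0,0,0,0,-0.04],
    [0,0,0,0,0,-0.04],
    [0,0,0,0,0,0],
  ],
)

```text
time: 16.15
position: [576.9, -188.1, 149.0]
eef_rot: [0.0, 0.591, 0.807, -0.0]
force: [-0.8, -1.3, -0.4]
opening: 0.201
grasp_force: 40.8
```

```bash
python3 s.py
```

```text
16.15 [ 576.9 -188.1  149. ] yaw 1.264 [-0.8 -1.3 -0.4] [-0.439  0.071 -0.046]
```

Request:
move_arm(
  steps=[
    [0,0,0,0,0,-0.03],
    [0,0,0,0,0,-0.03],
    [0,0,0,0,0,0],
  ],
)

```text
time: 16.45
position: [577.0, -188.1, 149.0]
eef_rot: [0.0, 0.566, 0.825, -0.0]
force: [-0.9, -1.3, 0.5]
opening: 0.204
grasp_force: 40.9
```

```bash
python3 s.py
```

```text
16.45 [ 577.  -188.1  149. ] yaw 1.202 [-0.9 -1.3  0.5] [-0.479  0.175 -0.081]
```

Request:
move_arm(
  steps=[
    [0,0,0,0,0,-0.03],
    [0,0,0,0,0,-0.03],
    [0,0,0,0,0,0],
  ],
)

```text
time: 16.75
position: [577.0, -188.1, 149.0]
eef_rot: [0.0, 0.54, 0.841, -0.0]
force: [-0.4, -2.0, 0.4]
opening: 0.203
grasp_force: 41.1
```

```bash
python3 s.py
```

```text
16.75 [ 577.  -188.1  149. ] yaw 1.142 [-0.4 -2.   0.4] [-0.477  0.357 -0.039]
```

Request:
move_arm(
  steps=[
    [0,0,0,0,0,-0.03],
    [0,0,0,0,0,-0.03],
    [0,0,0,0,0,0],
  ],
)

```text
time: 17.05
position: [577.0, -188.1, 149.0]
eef_rot: [0.0, 0.515, 0.857, -0.0]
force: [-1.9, -1.7, 2.7]
opening: 0.203
grasp_force: 41.2
```

```bash
python3 s.py
```

```text
17.05 [ 577.  -188.1  149. ] yaw 1.082 [-1.9 -1.7  2.7] [-0.471  0.37  -0.056]
```

Request:
move_arm(
  steps=[
    [0,0,0,0,0,-0.03],
    [0,0,0,0,0,-0.03],
    [0,0,0,0,0,0],
  ],
)

```text
time: 17.35
position: [577.0, -188.1, 148.9]
eef_rot: [0.0, 0.489, 0.872, 0.0]
force: [-2.1, -1.5, 3.4]
opening: 0.204
grasp_force: 41.4
```

```bash
python3 s.py
```

```text
17.35 [ 577.  -188.1  148.9] yaw 1.022 [-2.1 -1.5  3.4] [-0.517  0.367 -0.302]
```

Request:
move_arm(
  steps=[
    [0,0,0,0,0,-0.015],
    [0,0,0,0,0,0],
    [0,0,0,0,0,0],
  ],
)

```text
time: 17.65
position: [577.1, -188.1, 148.9]
eef_rot: [0.0, 0.483, 0.876, 0.0]
force: [-1.4, -2.1, 3.7]
opening: 0.201
grasp_force: 41.6
```

```bash
python3 s.py
```

```text
17.65 [ 577.1 -188.1  148.9] yaw 1.008 [-1.4 -2.1  3.7] [-0.488  0.448 -0.499]
```

The torque jumps from 0.06 to 0.50 N m within 0.03 rad, so the screw is at its stop. I'll ease back slightly and release.

Request:
move_arm(
  steps=[
    [0,0,0,0,0,0.02],
    [0,0,-0.001,0,0,0],
    [0,0,0,0,0,0],
  ],
)

```text
time: 17.95
position: [576.9, -188.0, 149.0]
eef_rot: [-0.0, 0.491, 0.871, -0.0]
force: [-0.6, -2.6, 0.6]
opening: 0.202
grasp_force: 40.9
```

Request:
move_arm(
  steps=[
    [0,0,0,0,0,0],
    [0,0,0,0,0,0],
    [0,0,0,0,0,0],
    [0,0,0,0,0,0],
    [0,0,0,0,0,0],
    [0,0,0,0,0,0],
  ],
  fingers=0.06,
)

```text
time: 18.55
position: [577.1, -187.9, 149.7]
eef_rot: [-0.0, 0.492, 0.871, 0.0]
force: [0.7, 0.6, 0.3]
opening: 0.701
grasp_force: 0.0
```

Request:
move_arm(
  steps=[
    [0,0,-0.005,0,0,0],
    [0,0,-0.01,0,0,0],
    [0,0,-0.015,0,0,0],
    [0,0,-0.02,0,0,0],
    [0,0,-0.02,0,0,0],
    [0,0,-0.02,0,0,0],
    [0,0,0,0,0,0],
    [0,0,0,0,0,0],
  ],
)

```text
time: 19.35
position: [577.3, -188.2, 241.0]
eef_rot: [0.001, 0.492, 0.871, 0.0]
force: [0.1, 0.0, -0.1]
opening: 0.703
grasp_force: 0.0
```

```bash
python3 s.py
python3 - <<'E'
from h import *
p=arm.read_camera("side")
cv2.imwrite("pics/end.png",cv2.resize(p["image"][180:360,300:480,::-1],(540,540)))
R=np.array(p["R"]);t=np.array(p["t"])
V,U=np.mgrid[0:480,0:640]; Z=p["range_z"]
W=(np.stack([(U-p["cx"])/p["fx"]*Z,(V-p["cy"])/p["fy"]*Z,Z],-1)-t)@R
for a,b in((60,95),(95,130),(135,175)):
    m=(Z>0)&(W[...,2]>a)&(W[...,2]<b)&(np.hypot(W[...,0]-576,W[...,1]+188)<(20 if b<135 else 50))
    print(a,b,m.sum(),np.median(W[m],0).round(1),np.percentile(W[m][:,2],98))
E
```

```text
19.35 [ 577.3 -188.2  241. ] yaw 1.028 [ 0.1  0.  -0.1] [0.    0.002 0.018]
60 95 108 [ 574.  -195.9   77.1] 93.92994251770044
95 130 103 [ 572.8 -197.3  113.4] 128.39262319424748
135 175 485 [ 575.5 -196.3  151.5] 156.9128802275589
```

View pics/end.png

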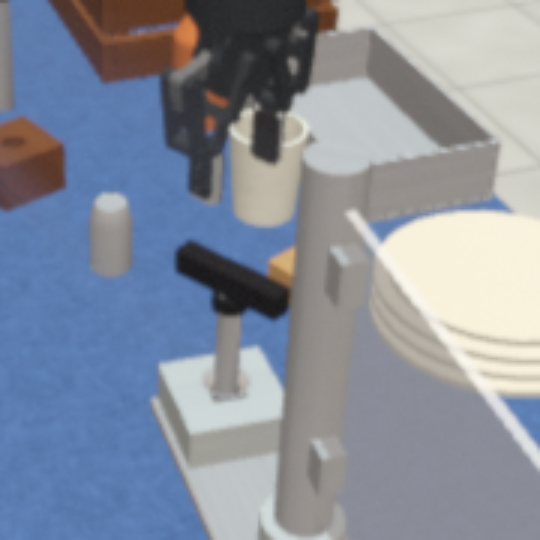

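The key stands free in the foot (shaft at about pixel (230,350)). The bar top is at z≈156 mm, which matches a seated tip at 24 mm, and the gripper is well clear.

```bash
python3 -c "
from cell import arm
print(arm.hand_in())"
```

```text
the job is handed in; nothing more can be done
None
```

The key is standing released and seated in the screw, the screw is turned anticlockwise against its stop, and I handed the job in at about 19.5 s of the 54 s allowed; hand-in returned no verdict.

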